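# Slide the cover onto the soak pot

## Robot

A 6-joint arm with a two-finger parallel gripper is mounted at the origin on the work surface. World frame = base frame: x ahead of the robot, y to its left, z up, the work surface at z = 0. Lengths are in mm, angles in rad, forces in N, time in s.
With the tool pointing down it reaches from about 225 to 725 mm from the base axis. Payload 3.1 kg.
Tool frame: the origin (TCP) lies at the very end of the fingers, on their centre line; the grasp point (between the pads) lies 19 mm behind it; z points along the fingers, y is the line along which they close (so a half turn about z gives the same grasp; the last joint's range is limited). The gripper opens to 85 mm and grips with 20 to 120 N. Pads are 22 mm wide; open, the fingers measure 114 mm over their backs; the gripper's body (76 mm by 85 mm) begins 54 mm behind the grasp point. The pads swing forward as they close: fully open they stand 13 mm farther back than shut.
Start: joints at [-1.434, 0.048, 0.099, 1.622, 0, 1.443], TCP at [137.386, -506.698, 231.312] pointing down, gripper open.
Joint ranges: [-2.91, 2.91], [-0.99, 1.94], [-1.21, 1.42], [-2.12, 2.29], [-1.49, 1.47], [-3.14, 3.14]. Speed limits (rad/s): [2.79, 2.79, 3.14, 3.14, 3.14, 3.14].

## Interface

Orientations are given as a rotation vector (axis times angle).
In Python, from bench import readout, eyes, sign_off, models gives the robot as it stands.
- The arm moves only by the tool apply_moves, never from a script. Its arguments are lists of equal length, an entry for each row: "xyz": the shift along the tool's x, y, z in m, a list of three; "rotation": the turn, a rotation vector about the tool's x, y, z in degrees, a list of three; "fingers": the finger opening in m, from 0 to 0.0854. A call has 1 to 12 rows; each row is the pose to reach, as a shift and turn from the pose commanded when the call began, along the tool's axes at that moment; what a row does not reach only later rows make up. A row lasts 1/8 s, in which the tool goes at most 62.5 mm and 10.7 degrees, less where a joint would pass 70% of its speed; a pose out of reach is approached as far as the arm can. A call with a gripper value outside its range is refused whole. The fingers move at their own pace and stop on an object; "grip_force" is the grip in N (left out, the last holds). Time passes only in rows, so rows that repeat a pose let the fingers close. It gives the time, the measured TCP pose, the force, the opening and the grip force at its end, in the units of the state.
- readout.observe(): the state, without advancing time (a new reading comes with each control period).
- eyes.snapshot(name): name is "scene" or "top"; returns a dict with "color" (400x640x3 uint8, red, green, blue), "range_z" (400x640 float32, mm along the optical axis (not along the pixel's ray), 0 where there is no reading), "mtx" (3x3 intrinsics, pixels), "camera_from_world" (4x4, takes a point from world to camera coordinates). Camera axes: x right, y down, z forward; pixel columns grow to the right and rows downward; lengths in mm; the calibration is good to about 2 mm. A picture is of the moment at which its call begins.
- sign_off(): hands the job in; it is judged then, once.
Trained networks look in a picture, given as the dict that the camera call returned (one of the last four; its "shot" number tells which), for a name from the list of things; names that differ only in an ending like _2 or _b are one class to them, and where a whole thing is asked for, a point or a joint stands for the part that bears it (a point fixed in the world has none). Each returns a list of dicts, best first, with "conf" (0 to 1); they miss things now and then, are a little off and sometimes report something else, mostly with a low value. They report only what shows in the picture. A call takes as long as a camera call.
- models.search_frame(thing, picture): "extent" ([centre column, centre row, width, height] in pixels, round what is visible of it).
- models.regions_of(thing, picture): "region" (400x640 bool, what is visible of it) and "extent" ([centre column, centre row, width, height] in pixels, round what is visible of it).
- models.mark_of(thing, picture): "point" ([column, row] in pixels: a listed point, or the origin of a listed thing).
The state is a dict: "t": time; "joint_pos": joint angles; "joint_vel": joint speeds; "tau": joint torques, N m; "ee_pos": TCP position; "eef_rot": TCP orientation; "ft_force": force on the tool from outside, world axes, zero at the start; "moment": the same for the moment, N m; "opening": opening from 0.0 (shut) to 1.0 (fully open); "grasp_force": force on a finger pad.
Only numpy, scipy, OpenCV 4.12 (cv2) and the standard library are available. Lean on these libraries where they do the work, as an engineer would, in place of code of your own. Each camera call takes 0.05 s, during which the arm holds its last target. There are 200 camera calls.

## Task

The carburettor jets are soaking in the wide-mouthed steel pot and need covering: lift the tyre lever off that pot and lay it flat on the bench without dropping it, then slide the loose aluminium cover across the toolbox top and onto the pot, never picking it up, until it drops home in the mouth and sits level. Leave the jar, the grease tin, the brake lever and the feeler gauge where they are, and let go of everything at the end.

Things in the scene. Friction and masses are not known exactly. Their poses are not given: they have to be found in the camera images.
- toolbox: blue plastic toolbox, flat level top, fixed to the bench; 240 mm (its x) by 380 mm (its y), 80 mm high; snap latch on its front face (-x), below the top. Origin at the centre of its underside, the top at z = 80 mm. A pot stands at each of its two ends (+y and -y), either way round
- pot: wide-mouthed round stainless pot, fixed, the one to cover: mouth 90 mm across, flat brim out to radius 62 mm, rim top 78 mm above the bench (2 mm lower than the toolbox top); brim 8 to 14 mm off one end of the toolbox. Origin at the centre of its underside; brass jets inside. The tyre lever lies across its brim at the start
- pot_rim (a point): centre of the wide-mouthed pot's mouth, at rim height (78 mm)
- narrow_pot: second stainless pot, fixed, same height (78 mm) and brim (radius 62 mm) but with a narrow mouth 56 mm across, which the cover does not fit; it stands at the other end of the toolbox. Origin at the centre of its underside
- cover: loose aluminium cover, about 0.2 kg: flange 132 mm across, 4 mm thick; under it a round boss 84 mm across, 6 mm deep; no knob. Starts on the toolbox top, on its boss, flange 6 mm clear. Origin at the centre of the boss's underside, z up. Seated, the boss is in the mouth (3 mm play all round), the origin 6 mm below the rim; slid over the mouth it drops in by itself once centred
- tyre_lever: yellow plastic tyre lever, 153 mm long (x from -75 to +78 mm), 18 mm wide (y), 9 mm thick; the last 24 mm at +x is only 14 mm wide and 5 mm thick; 50 g. Origin on its underside near the middle, x along it, z up
- jar: small glass jar with a twist cap, 40 mm across, 62 mm high, 0.12 kg, standing on the toolbox top; leave it. Origin at the centre of its underside
- grease_tin: small round tin, 42 mm across, 45 mm high, 0.14 kg, standing on the toolbox top; leave it. Origin at the centre of its underside
- brake_lever: aluminium brake lever lying on the bench in front of the toolbox, 177 mm long (x), 26 mm wide, 12 mm high; leave it. Origin on its underside at the middle
- feeler_gauge: stainless feeler gauge lying on the bench in front of the toolbox, 90 mm long (x), about 30 mm wide over the fanned blades, 9 mm high; leave it. Origin on its underside at the middle of the case

How it is judged:
By the outcome, as a careful person would: the job done as asked, in the order asked, and still so for the second after the job is handed in, with the robot touching nothing.
It also fails if it takes over 64 s, if anything falls off the work surface, if the arm or the gripper's body presses on something with over 40 N, if the wrist force passes 120 N, or if a joint passes its speed limit or range.

## Working session

There is one attempt and no reset: what is moved stays moved. The work goes in short steps, Python scripts to look and compute and a tool call to move; the robot and the scene stay as the last step left them, time stands still between calls to the robot, and variables do not carry over. Pictures are saved under pics/ and viewed, at most 10 in all, crops included, and the job is handed in when it is done.

Besides the shell and the picture viewer there is one more tool, called after "Call:" by a JSON object that holds its "op" and its "data". apply_moves: Moves the arm, as the interface text tells. Its arguments: {"type":"object","properties":{"xyz":{"type":"array"},"rotation":{"type":"array"},"fingers":{"type":"array"},"grip_force":{"type":"number"}},"required":["xyz","rotation","fingers"]}

```bash
ls; mkdir -p pics
cat > h.py <<'E'
import numpy as np, cv2
from bench import readout, eyes, sign_off, models
def P(s,uv,z=None):
    """pixel -> world; z given: intersect plane, else use depth"""
    M=np.linalg.inv(s["camera_from_world"]);K=np.linalg.inv(s["mtx"])
    r=M[:3,:3]@(K@[uv[0],uv[1],1.]);o=M[:3,3]
    k=(z-o[2])/r[2] if z is not None else s["range_z"][int(round(uv[1])),int(round(uv[0]))]
    return o+k*r
def cloud(s,mask):
    v,u=np.nonzero(mask&(s["range_z"]>0));d=s["range_z"][v,u]
    c=np.linalg.inv(s["mtx"])@np.vstack([u,v,np.ones(len(u))])*d
    M=np.linalg.inv(s["camera_from_world"]);return (M[:3,:3]@c).T+M[:3,3]
E
python3 - <<'E'
from h import *
for n in("scene","top"):
    s=eyes.snapshot(n);cv2.imwrite(f"pics/{n}0.png",s["color"][:,:,::-1])
    for t in "toolbox pot pot_rim narrow_pot cover tyre_lever jar grease_tin brake_lever feeler_gauge".split():
        o=""
        if t!="pot_rim":
            for r in models.regions_of(t,s)[:2]:
                c=cloud(s,r["region"])
                if len(c)==0: continue
                o+=f' R{r["conf"]:.2f} ext{np.round(r["extent"])} med{np.round(np.median(c,0))} lo{np.round(np.percentile(c,3,0))} hi{np.round(np.percentile(c,97,0))}'
        for r in models.mark_of(t,s)[:2]: o+=f' M{r["conf"]:.2f} {np.round(r["point"],1)}'
        print(n,t,o)
print(readout.observe())
E
```

```text
pics
scene toolbox  R0.87 ext[322. 236. 193. 141.] med[593.  98.  78.] lo[ 421. -126.   13.] hi[681. 238.  82.] M0.61 [319.9 239.1]
scene pot  R0.70 ext[414. 283.  57.  65.] med[511. 305.  54.] lo[463. 248.   4.] hi[564. 354.  79.] M0.71 [412.2 292.7]
scene pot_rim  M0.71 [413.8 269.7] M0.25 [303.1 174.4]
scene narrow_pot  R0.84 ext[239. 180.  49.  44.] med[ 606. -214.   76.] lo[ 547. -271.   15.] hi[ 654. -162.   80.] R0.33 ext[301. 161.  14.  29.] med[492. -94. 117.] lo[ 391. -196.    9.] hi[505. -84. 143.] M0.67 [241.3 196.4]
scene cover  R0.56 ext[316. 204.  56.  36.] med[531.  19.  89.] lo[473. -40.  86.] hi[585.  74.  92.] R0.36 ext[299. 162.  11.  21.] med[493. -93. 119.] lo[ 473. -116.   84.] hi[505. -84. 143.] M0.75 [317.8 206.5]
scene tyre_lever  R0.80 ext[414. 272.  46.  48.] med[514. 306.  85.] lo[445. 277.  14.] hi[585. 319.  89.] M0.63 [414.5 270.3]
scene jar  R0.62 ext[299. 164.  15.  26.] med[494. -94. 116.] lo[ 472. -120.   80.] hi[505. -84. 143.]
scene grease_tin  R0.69 ext[351. 256.  21.  27.] med[602. 205. 115.] lo[581. 181.  83.] hi[616. 217. 126.] M0.72 [351.4 2
[... 1621 characters left out ...]
 11.] M0.58 [273.7 263.9]
{'t': 2.0, 'joint_pos': array([-1.43381459e+00,  4.80300357e-02,  9.92109965e-02,  1.62198215e+00,
        3.10759523e-06,  1.44299631e+00]), 'joint_vel': array([-0.00086036,  0.00266585, -0.00104383, -0.0001717 ,  0.00035265,
       -0.00033066]), 'tau': array([-1.79134619e-03, -3.38633788e+01,  3.20145643e+01,  1.40514541e-03,
        1.53093060e-05,  4.19520045e-07]), 'ee_pos': array([ 137.38121596, -506.7113992 ,  231.30143888]), 'eef_rot': array([-3.11409612e+00, -4.14703633e-01, -4.84627752e-06]), 'ft_force': array([0.07528271, 0.40990502, 0.01397201]), 'moment': array([-0.02878225, -0.01404756,  0.00984952]), 'grasp_force': 0.0, 'opening': 1.0009291507674984}
```

View pics/top0.png

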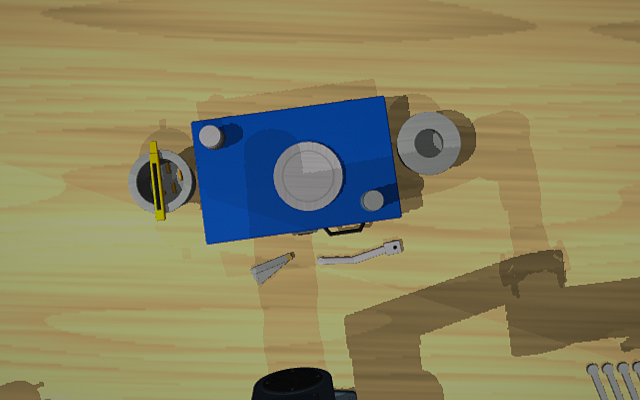

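View pics/scene0.png

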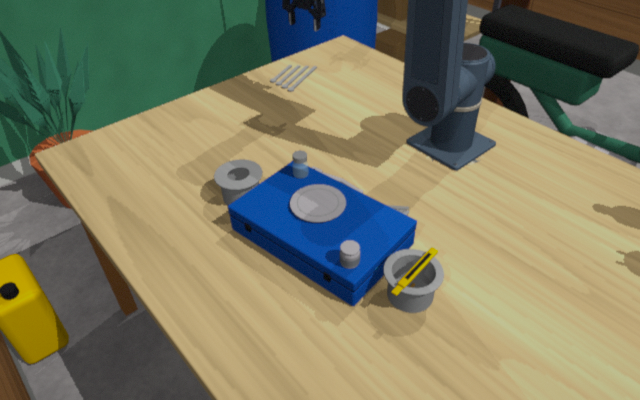

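Run:
```python
from h import *
s=eyes.snapshot("top")
def circ(p):
    A=np.c_[2*p[:,:2],np.ones(len(p))];x=np.linalg.lstsq(A,(p[:,:2]**2).sum(1),rcond=None)[0];return x[:2],np.sqrt(x[2]+x[:2]@x[:2])
full=cloud(s,np.ones((400,640),bool))
for t,z0,z1 in(("pot",72,82),("narrow_pot",72,82),("cover",85,95)):
    g=models.regions_of(t,s)[0]["region"]; c=cloud(s,g);c=c[(c[:,2]>z0)&(c[:,2]<z1)]
    h=cv2.convexHull(c[:,:2].astype(np.float32))[:,0];print(t,"minEnc",cv2.minEnclosingCircle(h),"fit",circ(h))
# tyre lever
m=(full[:,2]>83)&(full[:,2]<94)&(full[:,0]>400)&(full[:,0]<620)&(full[:,1]>240)
c=full[m];print("lever",len(c),cv2.minAreaRect(c[:,:2].astype(np.float32)),np.median(c[:,2]))
# width along axis
mu=c[:,:2].mean(0);w=np.linalg.svd(c[:,:2]-mu)[2][0] if len(c)<3000 else None;w=w*np.sign(w[0])
a=(c[:,:2]-mu)@w;b=(c[:,:2]-mu)@[-w[1],w[0]]
print(mu,w)
for lo in range(-90,90,15):
    k=(a>=lo)&(a<lo+15)
    if k.any():print(lo,k.sum(),b[k].min().round(1),b[k].max().round(1),np.median(c[k,2]).round(1))
# toolbox top
k=(abs(full[:,2]-80)<2.5)&(full[:,0]>380)&(full[:,0]<720)&(full[:,1]>-160)&(full[:,1]<235)
img=full[k][:,:2];print("tb",cv2.minAreaRect(img.astype(np.float32)))
```

```text
pot minEnc ((510.9068908691406, 300.55706787109375), 62.0813102722168) fit (array([510.59696761, 300.49690748]), np.float64(61.41683250469005))
narrow_pot minEnc ((600.0634155273438, -215.8773193359375), 61.863182067871094) fit (array([ 600.21087881, -215.67740633]), np.float64(61.26573077083438))
cover minEnc ((527.917724609375, 15.748589515686035), 65.64207458496094) fit (array([528.07174975,  15.83308829]), np.float64(65.15398504594184))
lever 674 ((510.82012939453125, 302.5328674316406), (150.7296905517578, 26.72822380065918), 11.111618041992188) 86.48248852165761
[503.51216493 302.84680104] [0.98856357 0.15080473]
-75 41 -8.6 8.3 86.7
-60 77 -17.3 9.2 86.9
-45 75 -9.0 10.0 86.8
-30 75 -9.1 9.8 86.5
-15 73 -8.7 9.2 86.6
0 72 -7.7 9.7 86.5
15 71 -8.7 9.1 86.4
30 74 -9.1 9.6 86.8
45 77 -8.4 9.3 86.2
60 27 -6.8 6.1 84.1
75 12 -4.4 5.0 83.7
tb ((542.706298828125, 29.861312866210938), (239.3593292236328, 398.79931640625), 9.459582328796387)
```

The top view shows the wide pot on the left at about (160,182), with the lever across it. The cover is at (308,176), the tin at (211,137) between cover and pot, the jar at (372,201), and the narrow pot on the right at (429,143). The scene view agrees. My route bows toward -x to clear the tin.

```bash
cat >> h.py <<'E'
from scipy.spatial.transform import Rotation as R
def go(xyz,yaw,q=None):
    """shift (mm, tool axes) and turn about tool z (deg) to reach xyz with tool down, tool x at yaw"""
    o=q or readout.observe();r=R.from_rotvec(o["eef_rot"])
    T=R.from_euler("z",yaw,degrees=True)*R.from_rotvec([np.pi,0,0])
    return np.round(r.inv().apply(np.array(xyz)-o["ee_pos"]),1),np.round((r.inv()*T).as_rotvec(degrees=True),1)
E
python3 - <<'E'
from h import *
print(go((505.5,303,200),188.7), go((505.5,303,200),140))
s=eyes.snapshot("top")
full=cloud(s,np.ones((400,640),bool))
m=(full[:,2]>82)&(full[:,2]<94)&(full[:,0]>400)&(full[:,0]<620)&(full[:,1]>240)
c=full[m][:,:2];w=np.array([.98856,.1508]);b=(c-[503.5,302.8])@[-w[1],w[0]];print(cv2.minAreaRect(c[abs(b)<11].astype(np.float32)))
E
```

```text
(array([ 567.2, -685.1,   31.3]), array([   0. ,   -0. , -173.5])) (array([ 567.2, -685.1,   31.3]), array([  -0. ,   -0. , -124.8]))
((511.3055725097656, 304.49664306640625), (152.13330078125, 19.201457977294922), 8.63785171508789)
```

Call:
{"op": "apply_moves", "data": {"xyz": [[0.03, -0.038, 0], [0.063, -0.076, 0], [0.095, -0.114, 0], [0.126, -0.152, 0], [0.158, -0.19, 0], [0.189, -0.228, 0], [0.221, -0.267, 0], [0.252, -0.305, 0], [0.284, -0.343, 0], [0.315, -0.381, 0], [0.347, -0.419, 0], [0.378, -0.457, 0]], "rotation": [[0, 0, -9.7], [0, 0, -19.4], [0, 0, -29], [0, 0, -38.7], [0, 0, -48.4], [0, 0, -58], [0, 0, -67.7], [0, 0, -77.4], [0, 0, -87], [0, 0, -96.7], [0, 0, -106.4], [0, 0, -116]], "fingers": [0.05, 0.05, 0.05, 0.05, 0.05, 0.05, 0.05, 0.05, 0.05, 0.05, 0.05, 0.05], "grip_force": 40}}

```text
t: 3.75
ee_pos: [383.2, 35.0, 231.6]
eef_rot: [1.29, 2.863, 0.0]
ft_force: [-0.3, -1.0, -0.5]
opening: 0.585
grasp_force: 0.0
```

```bash
python3 -c "
from h import *
print(readout.observe()['joint_pos'],readout.observe()['ee_pos'],go((506,303.7,80),188.7))"
```

```text
[-8.35594690e-02 -3.18209043e-01 -2.28371584e-01  1.65924297e+00
 -2.71102685e-04  7.62764361e-01] [383.20626513  34.95321239 231.623796  ] (array([120.1, 269.9, 151.7]), array([  0. ,   0.1, -57.2]))
```

Call:
{"op": "apply_moves", "data": {"xyz": [[0.02, 0.045, 0], [0.04, 0.09, 0], [0.06, 0.135, 0], [0.08, 0.18, 0], [0.1, 0.225, 0.02], [0.12, 0.27, 0.04], [0.12, 0.27, 0.08], [0.12, 0.27, 0.11], [0.12, 0.27, 0.13], [0.12, 0.27, 0.14], [0.12, 0.27, 0.14]], "rotation": [[0, 0, -9.5], [0, 0, -19], [0, 0, -28.5], [0, 0, -38], [0, 0, -47.5], [0, 0, -57.2], [0, 0, -57.2], [0, 0, -57.2], [0, 0, -57.2], [0, 0, -57.2], [0, 0, -57.2]], "fingers": [0.05, 0.05, 0.05, 0.05, 0.05, 0.05, 0.05, 0.05, 0.05, 0.05, 0.05]}}

```text
t: 5.12
ee_pos: [506.5, 301.1, 90.8]
eef_rot: [0.229, -3.132, 0.001]
ft_force: [0.2, -0.2, 1.1]
opening: 0.584
grasp_force: 0.0
```

```bash
python3 -c "
from h import *
print(go((506,303.7,80),188.7))
s=eyes.snapshot('scene');cv2.imwrite('pics/g1.png',cv2.resize(s['color'][220:320,340:500,::-1],None,fx=5,fy=5))"
```

```text
(array([ 0.1,  2.6, 10.8]), array([-0. , -0.1, -0.3]))
```

View pics/g1.png

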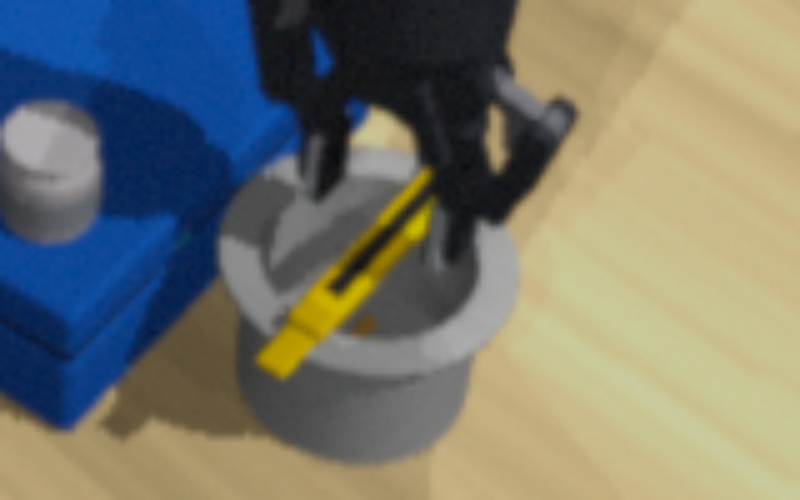

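The fingers straddle the yellow lever near its middle, about (400,200) in the crop. I'll descend and close.

Call:
{"op": "apply_moves", "data": {"xyz": [[0, 0.0025, 0.005], [0, 0.0025, 0.011], [0, 0.0025, 0.011], [0, 0.0025, 0.011], [0, 0.0025, 0.011], [0, 0.0025, 0.011], [0, 0.0025, 0.011], [0, 0.0025, 0.011], [0, 0.0025, 0.011]], "rotation": [[0, 0, 0], [0, 0, 0], [0, 0, 0], [0, 0, 0], [0, 0, 0], [0, 0, 0], [0, 0, 0], [0, 0, 0], [0, 0, 0]], "fingers": [0.05, 0.05, 0.04, 0.03, 0.02, 0.01, 0.01, 0.01, 0.01], "grip_force": 40}}

```text
t: 6.3
ee_pos: [506.8, 303.9, 80.7]
eef_rot: [-0.229, 3.132, 0.0]
ft_force: [-0.6, 0.4, 2.0]
opening: 0.191
grasp_force: 40.7
```

Call:
{"op": "apply_moves", "data": {"xyz": [[0, 0, -0.004], [0, 0, -0.01], [0, 0, -0.025], [0, 0, -0.04]], "rotation": [[0, 0, 0], [0, 0, 0], [0, 0, 0], [0, 0, 0]], "fingers": [0.01, 0.01, 0.01, 0.01]}}

```text
t: 6.8
ee_pos: [506.7, 303.9, 121.6]
eef_rot: [-0.229, 3.133, 0.0]
ft_force: [0.2, 0.4, -0.7]
opening: 0.194
grasp_force: 40.4
```

```bash
python3 -c "
from h import *
print(go((315,320,40),188.7),go((315,320,2.5),188.7),readout.observe()['ft_force'])
s=eyes.snapshot('scene');cv2.imwrite('pics/g2.png',cv2.resize(s['color'][210:310,340:500,::-1],None,fx=5,fy=5))"
```

```text
(array([187.3,  43.8,  81.5]), array([ 0. ,  0. , -0.3])) (array([187.3,  43.8, 119. ]), array([ 0. ,  0. , -0.3])) [ 0.23082457  0.39614031 -0.71907037]
```

View pics/g2.png

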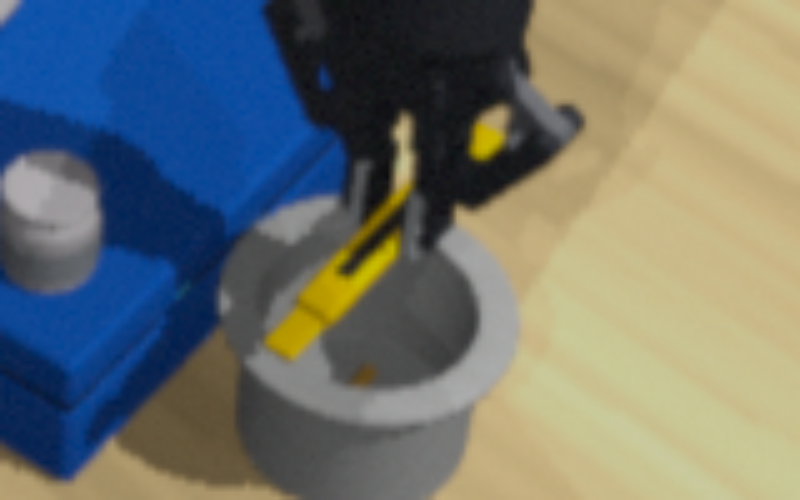

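The lever is held level and clear of the rim. Next I carry it to open bench at (315,320).

Call:
{"op": "apply_moves", "data": {"xyz": [[0.03, 0.007, 0], [0.065, 0.015, 0], [0.1, 0.023, 0], [0.135, 0.032, 0], [0.17, 0.04, 0], [0.187, 0.044, 0.01], [0.187, 0.044, 0.04], [0.187, 0.044, 0.07], [0.187, 0.044, 0.09], [0.187, 0.044, 0.105], [0.187, 0.044, 0.11], [0.187, 0.044, 0.113]], "rotation": [[0, 0, 0], [0, 0, 0], [0, 0, 0], [0, 0, 0], [0, 0, 0], [0, 0, 0], [0, 0, 0], [0, 0, 0], [0, 0, 0], [0, 0, 0], [0, 0, 0], [0, 0, 0]], "fingers": [0.01, 0.01, 0.01, 0.01, 0.01, 0.01, 0.01, 0.01, 0.01, 0.01, 0.01, 0.01]}}

```text
t: 8.35
ee_pos: [315.6, 320.5, 7.8]
eef_rot: [-0.229, 3.132, 0.001]
ft_force: [1.0, 0.4, -0.4]
opening: 0.194
grasp_force: 40.4
```

Call:
{"op": "apply_moves", "data": {"xyz": [[0, 0, 0.002], [0, 0, 0.004], [0, 0, 0.005], [0, 0, 0.005]], "rotation": [[0, 0, 0], [0, 0, 0], [0, 0, 0], [0, 0, 0]], "fingers": [0.01, 0.01, 0.01, 0.01]}}

```text
t: 8.85
ee_pos: [315.3, 320.3, 2.7]
eef_rot: [-0.229, 3.133, 0.0]
ft_force: [-0.3, -0.0, 1.3]
opening: 0.191
grasp_force: 40.6
```

Call:
{"op": "apply_moves", "data": {"xyz": [[0, 0, 0.0005], [0, 0, 0.0005], [0, 0, 0.0005], [0, 0, 0.0005], [0, 0, 0.0005], [0, 0, -0.01], [0, 0, -0.04], [0, 0, -0.08], [0, 0, -0.13], [0, 0, -0.18], [0, 0, -0.2]], "rotation": [[0, 0, 0], [0, 0, 0], [0, 0, 0], [0, 0, 0], [0, 0, 0], [0, 0, 0], [0, 0, 0], [0, 0, 0], [0, 0, 0], [0, 0, 0], [0, 0, 0]], "fingers": [0.01, 0.02, 0.03, 0.035, 0.04, 0.045, 0.05, 0.06, 0.07, 0.08, 0.085]}}

```text
t: 10.22
ee_pos: [316.5, 321.2, 207.2]
eef_rot: [-0.229, 3.127, 0.006]
ft_force: [-0.5, -0.2, 0.6]
opening: 0.996
grasp_force: 0.0
```

Run:
```python
from h import *
s=eyes.snapshot('top');cv2.imwrite('pics/t2.png',s['color'][:,:,::-1])
full=cloud(s,np.ones((400,640),bool))
def circ(p):
    A=np.c_[2*p[:,:2],np.ones(len(p))];x=np.linalg.lstsq(A,(p[:,:2]**2).sum(1),rcond=None)[0];return x[:2],np.sqrt(x[2]+x[:2]@x[:2])
# mouth: points inside pot circle below the rim
d=np.hypot(full[:,0]-510.8,full[:,1]-300.5)
rim=full[(d<70)&(abs(full[:,2]-78)<4)];r=np.hypot(*(rim[:,:2]-[510.8,300.5]).T)
print("rim",np.percentile(r,[0.5,2,98,99.5]),cv2.minEnclosingCircle(rim[:,:2].astype(np.float32)))
for t in("jar","grease_tin","cover"):
    g=models.regions_of(t,s);
    for q in g[:1]:
        c=cloud(s,q["region"]);c=c[c[:,2]>np.percentile(c[:,2],50)-4];print(t,q["conf"],cv2.minEnclosingCircle(c[:,:2].astype(np.float32)),np.median(c[:,2]))
print(go((547,-48,200),106))
```

```text
rim [44.41492504 44.95847283 61.43163193 61.83104516] ((510.7464294433594, 300.1302185058594), 62.25477600097656)
jar 0.79 ((484.57281494140625, -103.30736541748047), 18.23231315612793) 141.83250213929466
grease_tin 0.91 ((593.5443725585938, 196.77188110351562), 19.53116226196289) 124.98640122670702
cover 0.81 ((528.094970703125, 15.845358848571777), 65.79757690429688) 90.24646818524616
(array([-175.7, -398.1,    2.4]), array([ 0. ,  0. , 82.4]))
```

View pics/t2.png

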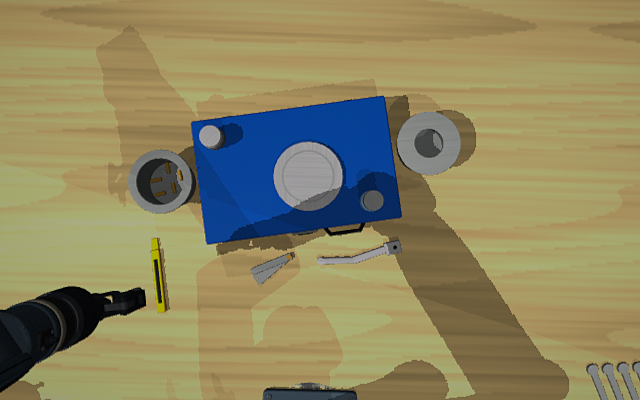

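The lever lies flat on the bench around (160,275), the pot is clear, and nothing else has moved. Next I go behind the cover.

Call:
{"op": "apply_moves", "data": {"xyz": [[-0.015, -0.034, 0], [-0.034, -0.077, 0], [-0.054, -0.122, 0], [-0.075, -0.17, 0], [-0.096, -0.218, 0], [-0.117, -0.266, 0], [-0.138, -0.313, 0], [-0.159, -0.36, 0], [-0.1757, -0.398, 0.01], [-0.1757, -0.398, 0.04], [-0.1757, -0.398, 0.075], [-0.1757, -0.398, 0.1]], "rotation": [[0, 0, 9], [0, 0, 18], [0, 0, 27.5], [0, 0, 37], [0, 0, 46], [0, 0, 55], [0, 0, 64], [0, 0, 73], [0, 0, 82.4], [0, 0, 82.4], [0, 0, 82.4], [0, 0, 82.4]], "fingers": [0.085, 0.085, 0.085, 0.085, 0.085, 0.085, 0.085, 0.085, 0.085, 0.085, 0.085, 0.085]}}

```text
t: 11.92
ee_pos: [544.4, -47.8, 97.9]
eef_rot: [-1.889, -2.503, 0.004]
ft_force: [0.4, -0.7, -0.2]
opening: 0.993
grasp_force: 0.0
```

Run:
```python
from h import *
o=readout.observe();print(o['ee_pos'],o['joint_pos'].round(2),o['ft_force'].round(1),go((547,-48.5,80),106))
s=eyes.snapshot('scene');cv2.imwrite('pics/g3.png',cv2.resize(s['color'][120:240,230:390,::-1],None,fx=5,fy=5))
```

```text
[544.36106599 -47.78608902  97.90867757] [-0.21  0.12 -0.09  1.37  0.    1.08] [ 0.4 -0.7 -0.2] (array([-1.5,  2.4, 17.9]), array([-0.3, -0.2, -0.1]))
```

View pics/g3.png

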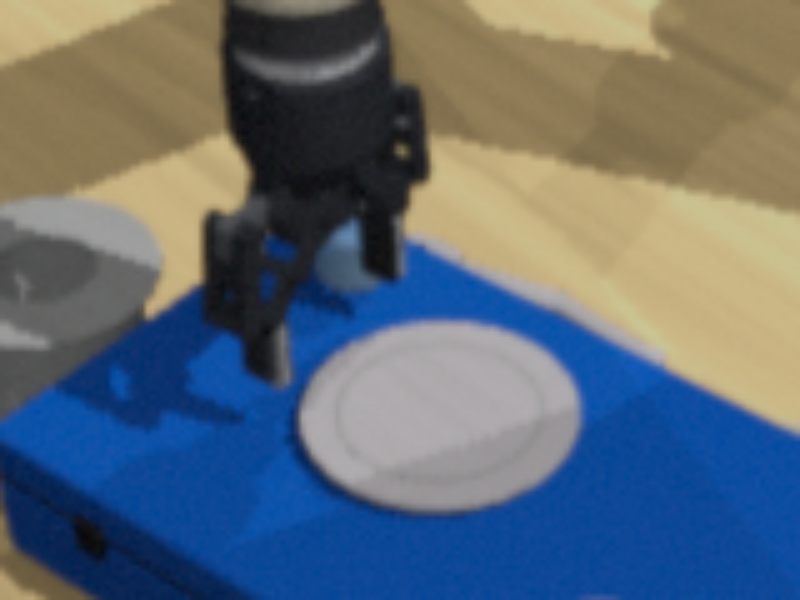

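The open fingers are behind the cover at about (270,370) and (385,265) in the crop, and clear of the jar. I'll lower them, feeling for the toolbox top.

Call:
{"op": "apply_moves", "data": {"xyz": [[-0.0015, 0.0025, 0.008], [-0.0015, 0.0025, 0.016], [-0.0015, 0.0025, 0.022], [-0.0015, 0.0025, 0.025], [-0.0015, 0.0025, 0.026], [-0.0015, 0.0025, 0.026]], "rotation": [[0, 0, 0], [0, 0, 0], [0, 0, 0], [0, 0, 0], [0, 0, 0], [0, 0, 0]], "fingers": [0.085, 0.085, 0.085, 0.085, 0.085, 0.085]}}

```text
t: 12.72
ee_pos: [549.9, -48.8, 76.7]
eef_rot: [1.891, 2.508, 0.0]
ft_force: [0.1, 0.1, -0.2]
opening: 0.994
grasp_force: 0.0
```

Call:
{"op": "apply_moves", "data": {"xyz": [[0, 0, 0.001], [0, 0, 0.002], [0, 0, 0.003], [0, 0, 0.003]], "rotation": [[0, 0, 0], [0, 0, 0], [0, 0, 0], [0, 0, 0]], "fingers": [0.085, 0.085, 0.085, 0.085]}}

```text
t: 13.22
ee_pos: [549.6, -48.7, 73.2]
eef_rot: [-1.891, -2.508, 0.0]
ft_force: [-0.0, 0.0, 0.2]
opening: 0.996
grasp_force: 0.0
```

Call:
{"op": "apply_moves", "data": {"xyz": [[0, -0.0015, 0.001], [0, -0.0025, 0.002], [0, -0.0025, 0.003], [0, -0.0025, 0.004], [0, -0.0025, 0.004]], "rotation": [[0, 0, 0], [0, 0, 0], [0, 0, 0], [0, 0, 0], [0, 0, 0]], "fingers": [0.085, 0.085, 0.085, 0.085, 0.085]}}

```text
t: 13.85
ee_pos: [547.2, -49.4, 69.2]
eef_rot: [-1.891, -2.508, 0.0]
ft_force: [-0.5, 0.7, -0.4]
opening: 0.994
grasp_force: 0.0
```

Run:
```python
from h import *
o=readout.observe();print(o['ee_pos'],o['ft_force'])
# leg1: TCP so that cover centre (61.5 ahead) reaches (488,152); leg 2 yaw 81 end cover (510.8,300.3)
def tcp(c,yaw,k=61.5): return np.array(c)-k*np.array([np.cos(np.radians(yaw)),np.sin(np.radians(yaw))])
for c,y in(((528.1,15.8),106),((488,152),106),((488,152),93.5),((488,152),81),((510.8,300.3),81)):
    print(c,y,tcp(c,y).round(1),go((*tcp(c,y),69),y))
```

```text
[547.17725505 -49.43621599  69.16467106] [-0.51025663  0.73742701 -0.42679731]
(528.1, 15.8) 106 [545.1 -43.3] (array([ 6.5, -0.4,  0.2]), array([-0., -0., -0.]))
(488, 152) 106 [505.   92.9] (array([148.4,  -1.4,   0.2]), array([-0., -0., -0.]))
(488, 152) 93.5 [491.8  90.6] (array([149.9, -14.7,   0.2]), array([-0. , -0. , 12.5]))
(488, 152) 81 [478.4  91.3] (array([154.2, -27.4,   0.2]), array([-0., -0., 25.]))
(510.8, 300.3) 81 [501.2 239.6] (array([2.905e+02, 3.530e+01, 2.000e-01]), array([-0., -0., 25.]))
```

Call:
{"op": "apply_moves", "data": {"xyz": [[0.003, 0, 0], [0.006, 0, 0], [0.01, 0, 0], [0.015, 0, 0], [0.022, 0, 0], [0.03, 0, 0], [0.038, 0, 0], [0.046, 0, 0], [0.054, 0, 0], [0.062, 0, 0], [0.067, -0.001, 0], [0.07, -0.001, 0]], "rotation": [[0, 0, 0], [0, 0, 0], [0, 0, 0], [0, 0, 0], [0, 0, 0], [0, 0, 0], [0, 0, 0], [0, 0, 0], [0, 0, 0], [0, 0, 0], [0, 0, 0], [0, 0, 0]], "fingers": [0.085, 0.085, 0.085, 0.085, 0.085, 0.085, 0.085, 0.085, 0.085, 0.085, 0.085, 0.085]}}

```text
t: 15.35
ee_pos: [526.9, 17.8, 69.3]
eef_rot: [1.891, 2.509, -0.0]
ft_force: [0.0, -0.6, 0.3]
opening: 0.998
grasp_force: 0.4
```

```bash
cat >> h.py <<'E'
def cover(save=None):
    s=eyes.snapshot('top');o=readout.observe()
    if save: cv2.imwrite(save,s['color'][:,:,::-1])
    for g in models.regions_of('cover',s)[:1]:
        c=cloud(s,g["region"]);m=np.median(c[:,2]);c=c[abs(c[:,2]-m)<4];h=cv2.convexHull(c[:,:2].astype(np.float32))[:,0]
        ce,r=cv2.minEnclosingCircle(h)
        # robust centre: fit with radius 66 to hull points
        from scipy.optimize import least_squares as L
        f=L(lambda p:np.hypot(*(h-p).T)-65.5,ce,loss="soft_l1").x
        A=np.c_[c[:,:2]-f,np.ones(len(c))];k=np.linalg.lstsq(A,c[:,2],rcond=None)[0]
        print("cover",g["conf"],"enc",np.round(ce,1),round(r,1),"fit",f.round(1),"z",round(m,1),"tilt deg",np.degrees(k[:2]).round(1))
    d=f-o["ee_pos"][:2];x=R.from_rotvec(o["eef_rot"]).as_matrix()[:2,:2]
    print("tcp",o["ee_pos"].round(1),"F",o["ft_force"].round(1),"cover ahead (tool x,y)",(x.T@d).round(1))
    return f
E
python3 -c "
from h import *
cover('pics/c1.png');print(go((505,92.9,69),106),go((478.4,91.3,69),81))"
```

```text
Traceback (most recent call last):
  File "h.py", line 30, in cover
    d=f-o["ee_pos"][:2];x=R.from_rotvec(o["eef_rot"]).as_matrix()[:2,:2]
      ^
UnboundLocalError: cannot access local variable 'f' where it is not associated with a value
```

```bash
cat >> h.py <<'E'
def cover(save=None,zlo=86.5,zhi=93):
    o=readout.observe();x=R.from_rotvec(o["eef_rot"]).as_matrix()[:2,:2]
    e=o["ee_pos"][:2]+61.5*x[:,0]
    from scipy.optimize import least_squares as L
    for n in("top","scene"):
        s=eyes.snapshot(n)
        if save: cv2.imwrite(f"pics/{save}_{n}.png",s['color'][:,:,::-1])
        c=cloud(s,np.ones((400,640),bool));c=c[(c[:,2]>zlo)&(c[:,2]<zhi)]
        a=(c[:,:2]-o["ee_pos"][:2])@x;c=c[(np.hypot(*(c[:,:2]-e).T)<85)&(np.hypot(*(c[:,:2]-[593.5,196.8]).T)>24)&(a[:,0]>13)]
        if len(c)<50: print(n,"few",len(c));continue
        h=cv2.convexHull(c[:,:2].astype(np.float32))[:,0]
        f=L(lambda p:np.hypot(*(h-p).T)-65.5,e,loss="soft_l1").x
        k=np.linalg.lstsq(np.c_[c[:,:2]-f,np.ones(len(c))],c[:,2],rcond=None)[0]
        print(n,len(c),"cover",f.round(1),"z",k[2].round(1),"tilt deg",np.degrees(k[:2]).round(1),"ahead (tool x,y)",(x.T@(f-o["ee_pos"][:2])).round(1))
    print("tcp",o["ee_pos"].round(1),"F",o["ft_force"].round(1))
E
python3 -c "
from h import *
cover('c1');print(go((505,92.9,69),106),go((478.4,91.3,69),81))"
```

```text
top few 26
scene 1585 cover [510.4  77.5] z 89.4 tilt deg [0. 0.] ahead (tool x,y) [61.8  0.6]
tcp [526.8  17.9  69.3] F [ 0.8 -0.4 -1.1]
(array([78.3, -0.4,  0.3]), array([-0., -0., -0.])) (array([ 84.1, -26.4,   0.3]), array([-0., -0., 25.]))
```

View pics/c1_scene.png

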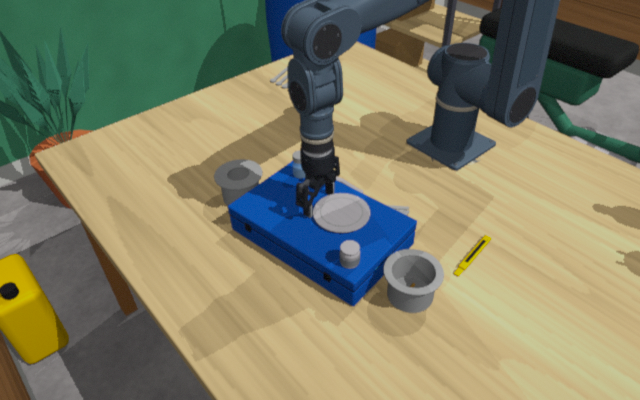

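The cover at (341,211) sits nested in the fingers, 61.8 mm ahead as calculated. I'll continue, then swing round the cover toward the pot.

Call:
{"op": "apply_moves", "data": {"xyz": [[0.006, 0, 0], [0.014, 0, 0], [0.023, 0, 0], [0.032, 0, 0], [0.041, 0, 0], [0.05, 0, 0], [0.059, 0, 0], [0.067, 0, 0], [0.073, 0, 0], [0.077, 0, 0], [0.078, -0.0005, 0], [0.078, -0.0005, 0]], "rotation": [[0, 0, 0], [0, 0, 0], [0, 0, 0], [0, 0, 0], [0, 0, 0], [0, 0, 0], [0, 0, 0], [0, 0, 0], [0, 0, 0], [0, 0, 0], [0, 0, 0], [0, 0, 0]], "fingers": [0.085, 0.085, 0.085, 0.085, 0.085, 0.085, 0.085, 0.085, 0.085, 0.085, 0.085, 0.085]}}

```text
t: 17.05
ee_pos: [505.2, 92.5, 69.4]
eef_rot: [-1.891, -2.508, -0.001]
ft_force: [-0.2, 0.8, -1.0]
opening: 0.995
grasp_force: 0.1
```

Call:
{"op": "apply_moves", "data": {"xyz": [[0.0, -0.0045, 0], [0.0005, -0.009, 0], [0.0015, -0.0135, 0], [0.003, -0.018, 0], [0.0045, -0.022, 0], [0.006, -0.026, 0], [0.006, -0.026, 0]], "rotation": [[0, 0, 4.2], [0, 0, 8.4], [0, 0, 12.5], [0, 0, 16.7], [0, 0, 21], [0, 0, 25], [0, 0, 25]], "fingers": [0.085, 0.085, 0.085, 0.085, 0.085, 0.085, 0.085]}}

```text
t: 17.92
ee_pos: [478.3, 90.9, 69.4]
eef_rot: [2.389, 2.04, -0.0]
ft_force: [-0.2, 0.1, 0.8]
opening: 0.994
grasp_force: 0.1
```

```bash
python3 -c "
from h import *
cover('c2');print(go((501.2,239.6,69),81))"
```

```text
top few 0
scene 1717 cover [489.1 153.1] z 89.5 tilt deg [-0.  -0.1] ahead (tool x,y) [63.2  0.9]
tcp [478.3  90.9  69.4] F [-0.2  0.1  0.8]
(array([150.4,  -0.8,   0.4]), array([ 0., -0.,  0.]))
```

Call:
{"op": "apply_moves", "data": {"xyz": [[0.005, 0, 0], [0.012, 0, 0], [0.02, 0, 0], [0.028, 0, 0], [0.036, 0, 0], [0.044, 0, 0], [0.052, 0, 0], [0.06, 0, 0], [0.068, 0, 0], [0.074, 0, 0], [0.078, 0, 0], [0.08, 0, 0]], "rotation": [[0, 0, 0], [0, 0, 0], [0, 0, 0], [0, 0, 0], [0, 0, 0], [0, 0, 0], [0, 0, 0], [0, 0, 0], [0, 0, 0], [0, 0, 0], [0, 0, 0], [0, 0, 0]], "fingers": [0.085, 0.085, 0.085, 0.085, 0.085, 0.085, 0.085, 0.085, 0.085, 0.085, 0.085, 0.085]}}

```text
t: 19.52
ee_pos: [491.0, 170.2, 69.3]
eef_rot: [2.389, 2.04, -0.0]
ft_force: [0.2, -1.7, 0.2]
opening: 0.997
grasp_force: 0.5
```

```bash
python3 -c "
from h import *
cover('c3');print(go((501.2,239.6,69),81))
s=cv2.imread('pics/c3_scene.png');cv2.imwrite('pics/c3s.png',cv2.resize(s[180:320,310:480],None,fx=4,fy=4))"
```

```text
top 115 cover [500.1 232.8] z 89.8 tilt deg [-0.1 -0.2] ahead (tool x,y) [63.2 -0.9]
scene 1991 cover [501.5 232. ] z 89.4 tilt deg [ 0.  -0.1] ahead (tool x,y) [62.7  0.6]
tcp [491.  170.2  69.3] F [ 0.2 -1.7  0.2]
(array([70.1, -0.8,  0.4]), array([-0., -0., -0.]))
```

View pics/c3s.png

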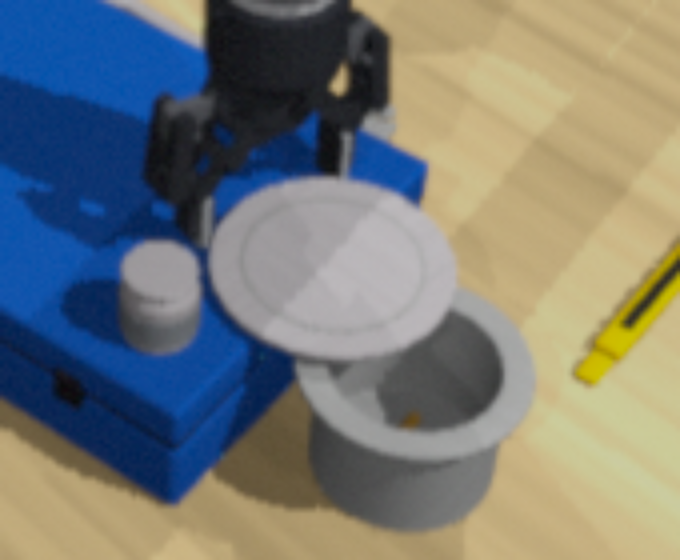

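The cover at (335,265) is level, clear of the tin, and bridging toward the pot. I'll continue slowly.

Call:
{"op": "apply_moves", "data": {"xyz": [[0.005, -0.0003, 0], [0.01, -0.0005, 0], [0.016, -0.0005, 0], [0.022, -0.0007, 0], [0.028, -0.0007, 0], [0.034, -0.0007, 0], [0.039, -0.0007, 0], [0.044, -0.0007, 0], [0.049, -0.0007, 0], [0.054, -0.0007, 0], [0.057, -0.0007, 0], [0.059, -0.0007, 0]], "rotation": [[0, 0, 0], [0, 0, 0], [0, 0, 0], [0, 0, 0], [0, 0, 0], [0, 0, 0], [0, 0, 0], [0, 0, 0], [0, 0, 0], [0, 0, 0], [0, 0, 0], [0, 0, 0]], "fingers": [0.085, 0.085, 0.085, 0.085, 0.085, 0.085, 0.085, 0.085, 0.085, 0.085, 0.085, 0.085]}}

```text
t: 21.12
ee_pos: [499.7, 228.6, 69.4]
eef_rot: [2.389, 2.04, 0.0]
ft_force: [0.1, -0.4, 0.3]
opening: 0.999
grasp_force: 0.6
```

```bash
python3 -c "
from h import *
cover('c4',80.5,95);print(go((501.2,239.6,69),81))
s=cv2.imread('pics/c4_scene.png');cv2.imwrite('pics/c4s.png',cv2.resize(s[180:320,310:480],None,fx=4,fy=4))"
```

```text
top 421 cover [508.9 289.8] z 87.2 tilt deg [-1.  -4.8] ahead (tool x,y) [61.9 -0.5]
scene 2333 cover [509.8 289.8] z 86.5 tilt deg [-0.9 -4.2] ahead (tool x,y) [62.   0.4]
tcp [499.7 228.6  69.4] F [ 0.1 -0.4  0.3]
(array([11. , -0.2,  0.4]), array([ 0., -0., -0.]))
```

Call:
{"op": "apply_moves", "data": {"xyz": [[0.0015, 0, 0], [0.003, 0, 0], [0.0045, 0, 0], [0.006, 0, 0], [0.007, 0, 0], [0.008, 0, 0], [0.009, 0, 0], [0.01, 0, 0], [0.0105, 0, 0], [0.0105, 0, 0]], "rotation": [[0, 0, 0], [0, 0, 0], [0, 0, 0], [0, 0, 0], [0, 0, 0], [0, 0, 0], [0, 0, 0], [0, 0, 0], [0, 0, 0], [0, 0, 0]], "fingers": [0.085, 0.085, 0.085, 0.085, 0.085, 0.085, 0.085, 0.085, 0.085, 0.085]}}

```text
t: 22.48
ee_pos: [501.3, 238.9, 69.4]
eef_rot: [-2.389, -2.04, -0.0]
ft_force: [0.1, -0.8, 0.2]
opening: 0.996
grasp_force: 0.0
```

```bash
python3 -c "
from h import *
cover('c5',79.5,95)
s=cv2.imread('pics/c5_scene.png');cv2.imwrite('pics/c5s.png',cv2.resize(s[180:320,310:480],None,fx=4,fy=4))"
```

```text
top 451 cover [509.  296.7] z 83.3 tilt deg [-0.6 -1.7] ahead (tool x,y) [58.3 -1.5]
scene 2241 cover [511.1 298.6] z 82.7 tilt deg [-0.4 -0.8] ahead (tool x,y) [60.5  0.4]
tcp [501.3 238.9  69.4] F [ 0.1 -0.8  0.2]
```

View pics/c5s.png

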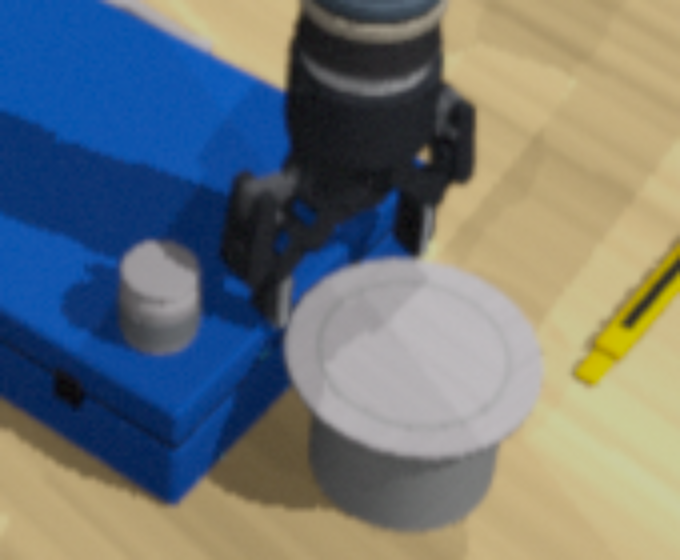

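The cover appears to have dropped home at about (412,355). I'll back off, rise and check.

Call:
{"op": "apply_moves", "data": {"xyz": [[-0.003, 0, 0], [-0.006, 0, 0], [-0.01, 0, 0], [-0.01, 0, -0.01], [-0.01, 0, -0.03], [-0.01, 0, -0.06], [-0.03, 0, -0.1], [-0.07, 0, -0.13], [-0.12, 0, -0.15], [-0.17, 0, -0.16], [-0.22, 0, -0.16], [-0.22, 0, -0.16]], "rotation": [[0, 0, 0], [0, 0, 0], [0, 0, 0], [0, 0, 0], [0, 0, 0], [0, 0, 0], [0, 0, 0], [0, 0, 0], [0, 0, 0], [0, 0, 0], [0, 0, 0], [0, 0, 0]], "fingers": [0.085, 0.085, 0.085, 0.085, 0.085, 0.085, 0.085, 0.085, 0.085, 0.085, 0.085, 0.085]}}

```text
t: 24.08
ee_pos: [466.7, 18.8, 230.7]
eef_rot: [2.393, 2.032, 0.002]
ft_force: [-1.3, 0.6, -0.0]
opening: 0.999
grasp_force: 0.0
```

Run:
```python
from h import *
for n in("top","scene"):
    s=eyes.snapshot(n);cv2.imwrite(f"pics/f_{n}.png",s['color'][:,:,::-1])
    c=cloud(s,np.ones((400,640),bool));c=c[(np.hypot(c[:,0]-510.8,c[:,1]-300.3)<72)&(c[:,2]>70)&(c[:,1]>245)]
    d=c[np.hypot(c[:,0]-510.8,c[:,1]-300.3)<58];k=np.linalg.lstsq(np.c_[d[:,:2]-[510.8,300.3],np.ones(len(d))],d[:,2],rcond=None)[0]
    print(n,len(c),"z",k[2].round(2),"tilt",np.degrees(k[:2]).round(2),cv2.minEnclosingCircle(c[:,:2].astype(np.float32)))
    for t in("jar","grease_tin","brake_lever","feeler_gauge","tyre_lever"):
        for g in models.regions_of(t,s)[:1]:print(t,round(g["conf"],2),np.round(g["extent"]),np.median(cloud(s,g["region"]),0).round())
```

```text
top 3503 z 83.34 tilt [-0.55 -0.98] ((509.4606018066406, 298.8293151855469), 66.34918975830078)
jar 0.65 [372. 201.  26.  20.] [ 483. -100.  142.]
grease_tin 0.65 [209. 137.  23.  24.] [594. 197. 125.]
brake_lever 0.69 [162. 183.  67.  68.] [509. 298.  83.]
tyre_lever 0.88 [159. 275.  18.  75.] [319. 320.   8.]
scene 2443 z 82.52 tilt [-0.59 -0.99] ((511.2286071777344, 298.3535461425781), 67.85469818115234)
jar 0.68 [298. 163.  10.  26.] [493. -94. 119.]
grease_tin 0.7 [352. 253.  19.  26.] [602. 204. 117.]
brake_lever 0.73 [340. 179.  51.  23.] [365. -63.   9.]
feeler_gauge 0.53 [400. 210.  15.  10.] [330. 107.   6.]
tyre_lever 0.96 [472. 257.  42.  42.] [333. 322.   7.]
```

View pics/f_scene.png

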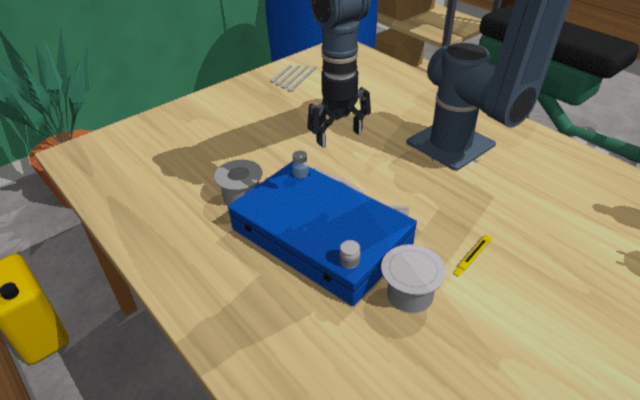

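Both cameras read about a 1.1° tilt, with the edge facing the robot and toolbox about 2 mm high, so the cover isn't fully home. I'll press that side gently with closed fingers.

```bash
python3 -c "
from h import *
print(go((492,268,100),81))"
```

```text
(array([247. , -13.4, 129.2]), array([-0., -0.,  0.]))
```

Call:
{"op": "apply_moves", "data": {"xyz": [[0.03, -0.002, 0], [0.08, -0.005, 0], [0.13, -0.008, 0], [0.18, -0.01, 0.0], [0.225, -0.012, 0.02], [0.247, -0.013, 0.05], [0.247, -0.013, 0.08], [0.247, -0.013, 0.105], [0.247, -0.013, 0.12], [0.247, -0.013, 0.125], [0.247, -0.013, 0.125]], "rotation": [[0, 0, 0], [0, 0, 0], [0, 0, 0], [0, 0, 0], [0, 0, 0], [0, 0, 0], [0, 0, 0], [0, 0, 0], [0, 0, 0], [0, 0, 0], [0, 0, 0]], "fingers": [0.06, 0.04, 0.02, 0.0, 0, 0, 0, 0, 0, 0, 0]}}

```text
t: 26.05
ee_pos: [492.9, 267.5, 104.8]
eef_rot: [2.389, 2.039, 0.001]
ft_force: [-0.3, 0.3, 1.2]
opening: 0.003
grasp_force: 0.0
```

```bash
python3 -c "
from h import *
print(readout.observe()['ee_pos'],readout.observe()['opening'],go((492,268,86),81))"
```

```text
[492.91641012 267.49462502 104.76828899] 0.0031807020773172356 (array([ 0.3, -1. , 18.8]), array([ 0., -0., -0.]))
```

Call:
{"op": "apply_moves", "data": {"xyz": [[0, 0, 0.006], [0, 0, 0.012], [0, 0, 0.016], [0, 0, 0.018], [0, 0, 0.019], [0, 0, 0.02], [0, 0, 0.02]], "rotation": [[0, 0, 0], [0, 0, 0], [0, 0, 0], [0, 0, 0], [0, 0, 0], [0, 0, 0], [0, 0, 0]], "fingers": [0, 0, 0, 0, 0, 0, 0]}}

```text
t: 26.92
ee_pos: [492.6, 267.5, 84.3]
eef_rot: [2.389, 2.04, 0.0]
ft_force: [0.6, 0.0, 0.2]
opening: -0.0
grasp_force: 0.0
```

Call:
{"op": "apply_moves", "data": {"xyz": [[0, 0, 0.0005], [0, 0, 0.001], [0, 0, 0.001]], "rotation": [[0, 0, 0], [0, 0, 0], [0, 0, 0]], "fingers": [0, 0, 0]}}

```text
t: 27.3
ee_pos: [492.6, 267.5, 83.3]
eef_rot: [2.389, 2.04, 0.0]
ft_force: [0.2, -0.9, -0.2]
opening: 0.002
grasp_force: 0.0
```

Call:
{"op": "apply_moves", "data": {"xyz": [[0, 0, 0.0005], [0, 0, 0.001], [0, 0, 0.001]], "rotation": [[0, 0, 0], [0, 0, 0], [0, 0, 0]], "fingers": [0, 0, 0]}}

```text
t: 27.68
ee_pos: [492.5, 267.5, 82.2]
eef_rot: [-2.389, -2.04, 0.0]
ft_force: [0.4, 0.2, 0.5]
opening: 0.003
grasp_force: 0.0
```

Call:
{"op": "apply_moves", "data": {"xyz": [[0, 0, 0.0005], [0, 0, 0.0005], [0, 0, 0.001], [0, 0, 0.001]], "rotation": [[0, 0, 0], [0, 0, 0], [0, 0, 0], [0, 0, 0]], "fingers": [0, 0, 0, 0]}}

```text
t: 28.18
ee_pos: [492.6, 267.5, 82.1]
eef_rot: [2.389, 2.04, 0.001]
ft_force: [-2.1, -0.1, 4.5]
opening: -0.001
grasp_force: 2.7
```

Call:
{"op": "apply_moves", "data": {"xyz": [[0, 0, 0.001], [0, 0, 0.001], [0, 0, -0.005], [0, 0, -0.02], [0, 0, -0.05], [0, 0, -0.09], [-0.03, 0, -0.13], [-0.08, 0, -0.15], [-0.13, 0, -0.15], [-0.18, 0, -0.15], [-0.23, 0, -0.15], [-0.23, 0, -0.15]], "rotation": [[0, 0, 0], [0, 0, 0], [0, 0, 0], [0, 0, 0], [0, 0, 0], [0, 0, 0], [0, 0, 0], [0, 0, 0], [0, 0, 0], [0, 0, 0], [0, 0, 0], [0, 0, 0]], "fingers": [0, 0, 0, 0, 0, 0, 0, 0, 0.02, 0.04, 0.06, 0.06]}}

```text
t: 29.68
ee_pos: [456.5, 37.6, 232.2]
eef_rot: [2.394, 2.032, 0.001]
ft_force: [0.2, 1.0, 0.1]
opening: 0.701
grasp_force: 0.0
```

```bash
cat > chk.py <<'E'
from h import *
for n in("top","scene"):
    s=eyes.snapshot(n);cv2.imwrite(f"pics/h_{n}.png",s['color'][:,:,::-1])
    full=cloud(s,np.ones((400,640),bool))
    def pl(c0,r):
        d=full[(np.hypot(full[:,0]-c0[0],full[:,1]-c0[1])<r[1])&(np.hypot(full[:,0]-c0[0],full[:,1]-c0[1])>r[0])&(full[:,2]>70)]
        d=d[abs(d[:,2]-np.median(d[:,2]))<4]
        k=np.linalg.lstsq(np.c_[d[:,:2]-c0,np.ones(len(d))],d[:,2],rcond=None)[0];return len(d),k[2].round(2),np.degrees(k[:2]).round(2)
    print(n,"cover",pl([510.8,300.3],(0,58)),"narrow",pl([600.2,-215.8],(30,60)),"tbox",pl([540,60],(0,60)))
    c=full[(np.hypot(full[:,0]-510.8,full[:,1]-300.3)<72)&(full[:,2]>70)&(full[:,1]>245)];print(cv2.minEnclosingCircle(c[:,:2].astype(np.float32)))
E
python3 chk.py
```

```text
top cover (2161, np.float64(82.28), array([ 0.07, -0.18])) narrow (2229, np.float64(78.02), array([-0.06,  0.02])) tbox (549, np.float64(647.86), array([-42.73,   7.17]))
((509.8948059082031, 299.19976806640625), 65.5689468383789)
scene cover (1895, np.float64(81.49), array([-0.04, -0.03])) narrow (790, np.float64(76.99), array([-0.03, -0.07])) tbox (125, np.float64(336.22), array([-0.5 , -4.07]))
((510.3036804199219, 298.8656921386719), 67.32852172851562)
```

The cover is now level (tilt under 0.2°, top at about 82 mm, so fully seated). The gripper is clear and holding nothing, so I'm handing in.

```bash
python3 -c "
from h import *
print(sign_off())"
```

```text
the job is handed in; nothing more can be done
None
```

The job is handed in: the tyre lever lies flat on the bench and the cover was slid onto the wide-mouthed pot. It first sat about 1° tilted, so I pressed it lightly (about 5 N) until it was level. The arm never touched the jar, grease tin, brake lever or feeler gauge, and the gripper let go of everything.

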